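# Open the latched case and twist the cap off the glaze jar

## Task

Swing the latch lever off the lid of the plywood case, then open the lid fully back by its bar handle so that it stays up. Without pulling the jar out of the well that keeps it from turning, twist its tight black cap anticlockwise (seen from above) until it comes loose, lift it off and finish holding the cap in the gripper, level and straight above the open jar, with a finger's breadth of clear air between them; do not put it down or let go. Leave everything else where it is.

Things in the scene. Friction and masses are not known exactly. Their poses are not given: they have to be found in the camera images.
- case: Plywood case fixed to the bench, 140 mm (x) x 200 mm (y). Origin: centre of its underside; x toward its hinged far side, y left, z up. Tub rim 55 mm high; 100 mm with the lid shut. An insert, top 35 mm up, has a square well (48 mm wide, 29 deep) at x 0, y +25 mm that keeps the jar from turning. The latch's steel post (101 mm high) is at x -30, y -122 mm.
- latch (a joint): Flat steel lever (58 mm long, 12 wide, 8 thick) lying across the lid's right edge on an upright pin. 0: points to the case's +y and holds the lid shut; grows (rad) anticlockwise seen from above; beyond 1.3 clear of the lid; stop at 1.75 (points toward the case's -x). Starts at 0 to 0.25. Light friction, about 1 N at the peg; stays where left.
- latch_peg (a point): Upright round steel peg on the lever, 12 mm in diameter; the point is on its axis, 127.5 mm above the bench. The peg stands from the lever's top face (110.5 mm above the bench) to 141.5 mm, 50 mm from the pin. The lid's top below is at 100 mm.
- latch_pin (a point): The lever's pivot axis (upright), at the underside of the lever, 102.5 mm above the bench.
- lid (a joint): Lid of the case, a 45 mm deep plywood shell hinged along the case's far (+x) rim. 0 shut, grows (rad) as its front edge rises; stop at 2.05 (leaning back). A stiff hinge keeps it where it is left; opening takes about 3 N at the bar. It cannot open while the lever lies over it. About 1.8 gives room round the cap.
- lid_bar (a point): Middle of the lid's bar handle: round steel bar, 10 mm thick, parallel to the case's y axis, 84 mm long, 35 mm out from the lid's front face, 75 mm above the bench when shut. It lies 175 mm from the hinge line toward the robot and 20 mm above it, and turns with the lid; a gripper pointing down can pinch it (closing along the case's x) all the way.
- lid_hinge (a point): Middle of the lid's hinge line, 55 mm above the bench, 70 mm behind the case's origin; the line runs along the case's y axis.
- jar: Loose white jar (about 0.4 kg) in the well; body square with cut corners, 46 mm across flats, 50 mm high. Origin: centre of its underside, 6 mm above the bench; z up, x as the case's x. Round neck 40 mm wide, its springy seal 71.5 mm above the origin (73.5 with the cap off). It has about 4 degrees of turning play in the well.
- cap: Black ribbed twist-off cap, 56 mm wide, 20 high, a low ridge across its top along its x axis. Origin: centre of its lower edge, 60.5 mm above the bench when on. Its yaw from the jar's x is 0 when fully tight; it starts at 0 to 0.2. Anticlockwise (from above) at yaw 1.25 to 2.5 its two lugs are free, it pops up 2 mm and lifts straight off; a stop lies beyond.
- cap_grip (a point): Centre of the cap's ribbed side, 10 mm above its lower edge: where to grip it, across any diameter. Turning takes 0.2 to 0.5 N m (the seal pushes up with about 10 N) and the cap does not rise until it is free; pulled sooner, the jar comes up too. Turning 1.45 rad from the start always frees it. The cap stands 5 mm above the tub's rim all round.
- stilt_1: Three-armed kiln stilt, 44x39x16 mm, lying on the case's insert; bystander. Origin: centre of its underside.
- stilt_2: Second such kiln stilt in the case; bystander. Origin: centre of its underside.
- glaze_tile_1: Glaze test tile, 72x48x9 mm, flat on the bench in front of the case; bystander. Origin: centre of its underside.
- brush_round: Glaze brush, 210 mm long, left on the bench; bystander. Origin: centre of its underside.
- brush_fan: Glaze brush, 190 mm long, left on the bench; bystander. Origin: centre of its underside.
- jar_cobalt: Round closed glaze jar, 61 mm wide, 75 mm high, right on the bench; bystander. Origin: centre of its underside.
- jar_iron: Round closed glaze jar, 53 mm wide, 70 mm high, right on the bench; bystander. Origin: centre of its underside.

How it is judged:
By the outcome, as a careful person would: the job done as asked, in the order asked, and still so for the second after the job is handed in, while the arm keeps its last pose, push and grip.
It also fails if it takes over 72 s, if anything falls off the work surface, if the arm or the gripper's body presses on something with over 40 N, if the wrist force passes 120 N, or if a joint passes its speed limit or range.

## Robot

A 6-joint arm with a two-finger parallel gripper is mounted at the origin on the work surface; the furniture and walls round the work are solid. World frame = base frame: x ahead of the robot, y to its left, z up, the work surface at z = 0. Lengths are in m, angles in rad, forces in N, time in s.
With the tool pointing down it reaches from about 0.3 to 0.875 m from the base axis. Payload 6.4 kg.
Tool frame: the origin (TCP) lies on the centre line of the jaws, within the pads' length; the fingertips stand 25 mm ahead of it and the grasp point (between the pads) lies 6 mm ahead of it (ctrl.tips_ahead is the z of the fingertips in the tool frame, in m); z points along the fingers, x is the direction in which the jaws open and shut, and the axes are right-handed (so a half turn about z gives the same grasp; the last joint's range is limited). The gripper opens to 85 mm and grips with 20 to 120 N. Pads are 22 mm wide; open, the fingers measure 114 mm over their backs; the gripper's body (76 mm by 85 mm) begins 54 mm behind the grasp point. The pads swing forward as they close: fully open they stand 13 mm farther back than shut.
Start: joints at [-1.363, 0.181, 1.607, -0, 1.354, -0.206], TCP at [0.231, -0.526, 0.256] pointing down, gripper open.
Joint ranges: [-2.99, 2.99], [-0.89, 2.07], [0.3, 2.58], [-1.14, 4.28], [0, 2.63], [-3.12, 3.12]. Speed limits (rad/s): [2.57, 2.57, 3.01, 3.14, 3.14, 3.14].

## Interface

Orientations are given as a unit quaternion [w, x, y, z].
In Python, from bench import ctrl gives the robot as it stands.
- The arm moves only by the shell command python3 -m pendant 'ROWS'. ROWS is JSON, a list that holds one entry, the list of rows, each a list of 7 numbers: the shift along the tool's x, y, z in m, then the turn, a rotation vector about the tool's x, y, z in rad, then the closure, from -1 (fully open) to 1 (shut). A call has 1 to 10 rows; each row shifts and turns the commanded pose from where the row before left it, along the tool's axes as they then stand; what a row does not reach is not made up. A row lasts 1/10 s, in which the tool goes at most 50 mm and 8.59 degrees, less where a joint would pass 70% of its speed; a pose out of reach is approached as far as the arm can. A call with a gripper value outside its range is refused whole. The fingers move at their own pace and stop on an object; the grip force is fixed at half the most. Time passes only in rows, so rows that do not move let the fingers close. It gives the time, the measured TCP pose, the force and the opening at its end, in the units of the state.
- ctrl.get_obs(): the state, without advancing time (a new reading comes with each control period).
- ctrl.camera(name): name is "scene" or "top"; returns (picture, depth): 420x560x3 uint8, red, green, blue; 420x560 float32, m along the optical axis (not along the pixel's ray), 0 where there is no reading.
- ctrl.calibration(name): a dict with "fov_y" (degrees; the focal length in pixels is half the picture's height over the tangent of half this angle, whatever the lens; pixels are square), "cx", "cy" (the principal point, pixels), "camera_from_world" (4x4, takes a point from world to camera coordinates). Camera axes: x right, y down, z forward; pixel columns grow to the right and rows downward; lengths in m; the calibration is good to about 2 mm. A picture is of the moment at which its call begins. calibration takes no time and is no camera call.
- ctrl.hand_in(): hands the job in, once; it reports no verdict.
The state is a dict: "time_s": time; "q": joint angles; "dq": joint speeds; "joint_efforts": joint torques, N m; "eef_pos": TCP position; "eef_rot": TCP orientation; "wrist_force": force on the tool from outside, world axes, zero at the start; "torque": the same for the moment, N m; "opening": opening from 0.0 (shut) to 1.0 (fully open).
Only numpy, scipy, OpenCV 4.12 (cv2) and the standard library are available. Lean on these libraries where they do the work, as an engineer would, in place of code of your own. Each camera call takes 0.05 s, during which the arm holds its last target.

## Working session

There is one attempt and no reset: what is moved stays moved. The work goes in short steps, Python scripts to look and compute and a shell command to move; the robot and the scene stay as the last step left them, time stands still between calls to the robot, and variables do not carry over. Pictures are saved under pics/ and viewed, and the job is handed in when it is done.

```bash
ls; mkdir -p pics; python3 - <<'E'
from bench import ctrl
import cv2,numpy as np
o=ctrl.get_obs(); print({k:np.round(v,4).tolist() for k,v in o.items()}, ctrl.tips_ahead)
for n in ["scene","top"]:
    p,d=ctrl.camera(n); cv2.imwrite(f"pics/{n}0.png",p[:,:,::-1]); np.savez(f"{n}0.npz",p=p,d=d)
    c=ctrl.calibration(n); print(n,c["fov_y"],c["cx"],c["cy"],np.round(c["camera_from_world"],4).tolist())
E
```

```text
pics
{'time_s': 0.0, 'q': [-1.3633, 0.1816, 1.608, 0.0, 1.3538, -0.2063], 'dq': [-0.0015, -0.0003, 0.0026, -0.0004, -0.0009, -0.0015], 'joint_efforts': [0.0001, -44.4872, -35.1337, -0.0003, 0.009, -0.0], 'eef_pos': [0.2311, -0.526, 0.2554], 'eef_rot': [-0.0006, 0.8373, -0.5468, -0.0006], 'wrist_force': [0.0645, 0.1407, -0.4161], 'torque': [-0.0226, -0.001, -0.0034], 'opening': 0.9985} 0.025
scene 54.218038442635944 284.0380096828218 205.7462251090087 [[-0.5906, -0.8069, 0.0143, 0.358], [-0.4054, 0.2812, -0.8698, 0.2781], [0.6978, -0.5195, -0.4932, 0.9286], [0.0, 0.0, 0.0, 1.0]]
top 43.13763522111184 277.7002256872398 214.12705520351471 [[-0.02, -0.9998, 0.0035, 0.0986], [-0.9791, 0.0189, -0.2024, 0.5169], [0.2023, -0.0075, -0.9793, 1.6038], [0.0, 0.0, 0.0, 1.0]]
```

View pics/scene0.png

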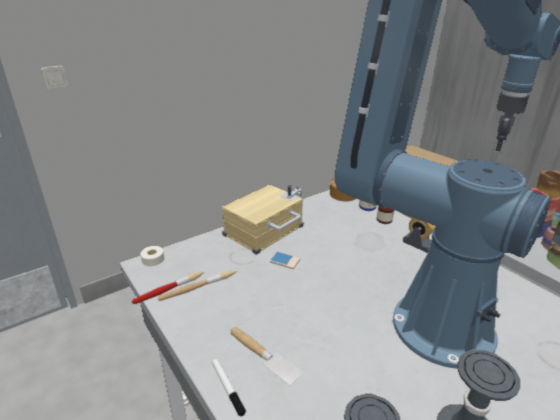

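View pics/top0.png

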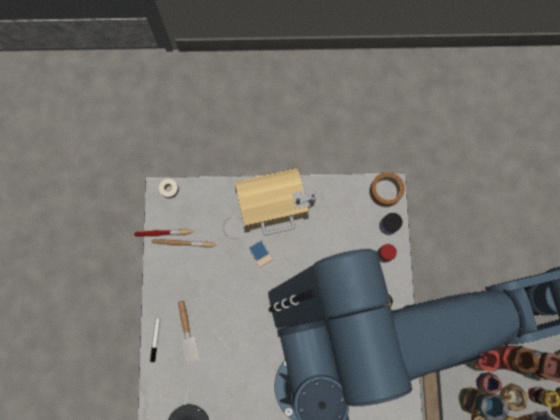

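```bash
cat > h.py <<'E'
from bench import ctrl
import numpy as np,cv2
def K(n,h=420):
    c=ctrl.calibration(n); f=h/2/np.tan(np.radians(c["fov_y"])/2); return f,c["cx"],c["cy"],np.array(c["camera_from_world"])
def cloud(n,d):
    f,cx,cy,T=K(n); v,u=np.mgrid[0:d.shape[0],0:d.shape[1]]
    P=np.stack([(u-cx)/f*d,(v-cy)/f*d,d],-1); W=(P-T[:3,3])@T[:3,:3]; W[d==0]=np.nan; return W
def proj(n,p):
    f,cx,cy,T=K(n); q=T[:3,:3]@np.asarray(p)+T[:3,3]; return np.array([f*q[0]/q[2]+cx,f*q[1]/q[2]+cy])
def ray_z(n,uv,z):
    f,cx,cy,T=K(n); d=T[:3,:3].T@np.array([(uv[0]-cx)/f,(uv[1]-cy)/f,1]); c=-T[:3,:3].T@T[:3,3]; return c+d*(z-c[2])/d[2]
def snap(tag,n):
    p,d=ctrl.camera(n); np.savez(f"{n}{tag}.npz",p=p,d=d); return p,d
def crop(p,box,s,fn):
    u0,v0,u1,v1=box; cv2.imwrite(fn,cv2.resize(p[v0:v1,u0:u1,::-1],None,fx=s,fy=s,interpolation=cv2.INTER_CUBIC))
E
python3 - <<'E'
from h import *
a=np.load("scene0.npz");b=np.load("top0.npz")
crop(a["p"],(210,170,320,260),7,"pics/s0c.png"); crop(b["p"],(220,160,330,245),7,"pics/t0c.png")
for n,x in (("top",b),("scene",a)):
    W=cloud(n,x["d"]); m=(W[...,2]>.094)&(W[...,2]<.106)&(W[...,0]>.4)&(W[...,0]<.85)&(abs(W[...,1]-.1)<.25)
    P=W[m]; print(n,m.sum(),np.median(P[:,2]))
    print(P[:,:2].min(0),P[:,:2].max(0))
    r=cv2.minAreaRect((P[:,:2]*1000).astype(np.float32)); print(r)
    tb=W[(abs(W[...,2])<.02)&(W[...,0]>.4)]; print("bench z",np.nanmedian(tb[:,2]))
E
```

```text
top 2613 0.0998226549933716
[ 0.47737578 -0.02562472] [0.65358847 0.21795234]
((568.2665405273438, 93.55963134765625), (141.94976806640625, 229.64108276367188), 11.741238594055176)
bench z 0.00016341319683900636
scene 1731 0.10293656337418995
[ 0.47658064 -0.0281512 ] [0.6524059  0.21949036]
((569.0031127929688, 93.51473999023438), (143.54385375976562, 232.78231811523438), 12.269425392150879)
bench z 0.0032521938451266627
```

View pics/s0c.png

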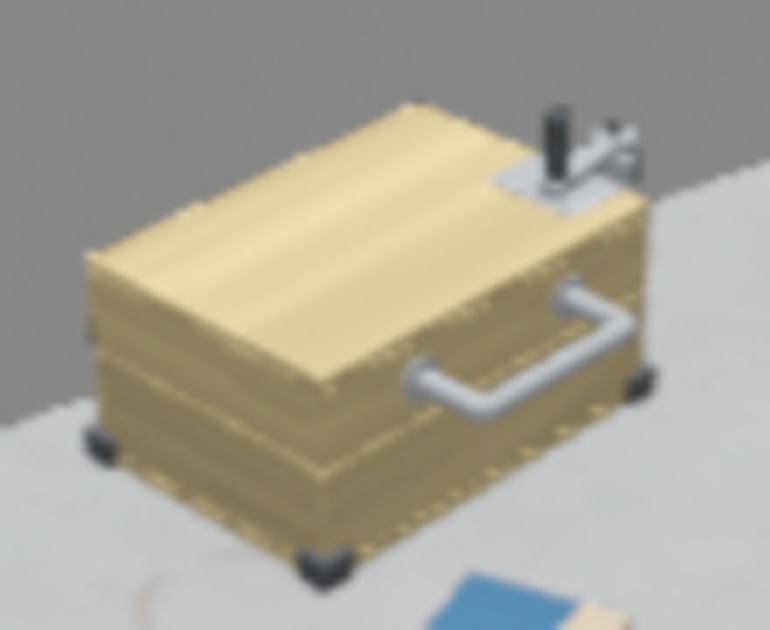

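View pics/t0c.png

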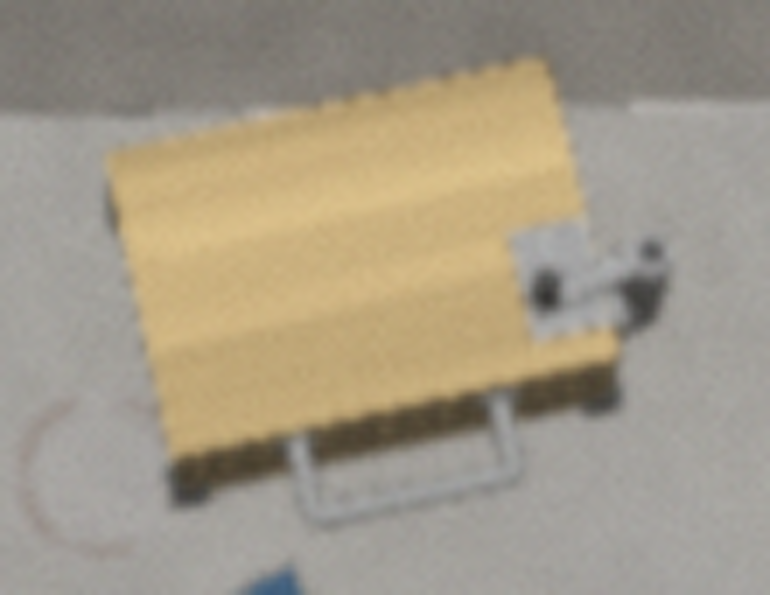

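```bash
python3 - <<'E'
from h import *
o=np.array([220,160]); f=lambda n,p,z,o=o: ray_z(n,np.array(p)/7+o-0.43,z)
C=np.array([f("top",p,.1)[:2] for p in [(110,157),(545,57),(617,352),(172,453)]]); print(C)
print("center",C.mean(0))
for i in range(4):
    e=C[(i+1)%4]-C[i]; print(np.linalg.norm(e),np.degrees(np.arctan2(e[1],e[0])))
os_=np.array([210,170])
S=np.array([f("scene",p,.1,os_)[:2] for p in [(88,255),(420,100),(645,203),(325,380)]]); print(S,S.mean(0))
for i in range(4):
    e=S[(i+1)%4]-S[i]; print(np.linalg.norm(e),np.degrees(np.arctan2(e[1],e[0])))
print("peg top",f("top",(549,272),.1415),"peg scene top",f("scene",(558,112),.1415,os_), "peg base", f("scene",(556,182),.11,os_),f("top",(547,300),.11))
print("pin", f("top",(652,250),.12),"bar t",f("top",(320,515),.075),f("top",(515,478),.075),"bar s",f("scene",(485,405),.075,os_),f("scene",(625,325),.075,os_))
E
```

```text
[[ 0.61197548  0.21675421]
 [ 0.65386994  0.02505735]
 [ 0.52040451 -0.00247396]
 [ 0.47963084  0.19057762]]
center [0.56647019 0.10747881]
0.19622138519496996 -77.67210413583432
0.1362754349845328 -168.34448367273333
0.19731043117358668 101.9259470155777
0.13490855416544964 11.188187546850843
[[ 0.61971271  0.21616156]
 [ 0.6605577   0.02009246]
 [ 0.52275762 -0.00371497]
 [ 0.48058016  0.18830333]] [0.57090205 0.10521059]
0.20027831796171192 -78.2324777387944
0.139841534544118 -170.1978918698493
0.19659594333531835 102.38847235534654
0.14189413874887732 11.322491630550562
peg top [0.5467414  0.02796929 0.1415    ] peg scene top [0.54892078 0.02493175 0.1415    ] peg base [0.54535275 0.02787169 0.11      ] [0.54180271 0.0276816  0.11      ]
pin [ 0.56070308 -0.01763376  0.12      ] bar t [0.4555789  0.12769038 0.075     ] [0.47031056 0.0422389  0.075     ] bar s [0.46199417 0.12484346 0.075     ] [0.47899842 0.04046675 0.075     ]
```

```bash
cat >> h.py <<'E'
CASE=(0.5680,0.1065,np.radians(12.0))
def c2w(p,case=None):
    x,y,t=case or CASE; c,s=np.cos(t),np.sin(t); return np.array([x+c*p[0]-s*p[1],y+s*p[0]+c*p[1],p[2]])
def w2c(p,case=None):
    x,y,t=case or CASE; c,s=np.cos(t),np.sin(t); a,b=p[0]-x,p[1]-y; return np.array([c*a+s*b,-s*a+c*b,p[2]])
def pose():
    from scipy.spatial.transform import Rotation as R
    o=ctrl.get_obs(); q=o["eef_rot"]; M=R.from_quat([q[1],q[2],q[3],q[0]]).as_matrix(); return np.array(o["eef_pos"]),M,o
def report(target_w=None,yaw=None):
    from scipy.spatial.transform import Rotation as R
    p,M,o=pose(); print("t",round(o["time_s"],2),"tcp",p.round(4),"case",w2c(p).round(4),"yaw",np.degrees(np.arctan2(M[1,0],M[0,0])).round(2),"tilt",M[:2,2].round(4),"open",round(o["opening"]*85,1),"F",np.round(o["wrist_force"],1),"T",np.round(o["torque"],2),"q",np.round(o["q"],2))
    if target_w is not None: print("shift tool",(M.T@(np.array(target_w)-p)).round(4))
    if yaw is not None: print("turn z",round(-((yaw-np.arctan2(M[1,0],M[0,0])+np.pi)%(2*np.pi)-np.pi),4))
E
python3 - <<'E'
from h import *
for n,box in (("top",(220,160,330,245)),("scene",(210,170,320,260))):
    p=np.load(n+"0.npz")["p"]; s=7
    im=cv2.resize(p[box[1]:box[3],box[0]:box[2],::-1],None,fx=s,fy=s,interpolation=cv2.INTER_CUBIC)
    def P(c): return tuple(int(round(v)) for v in (proj(n,c2w(c))-np.array(box[:2])+.43)*s)
    L=[((-.07,-.1,.1),(.07,-.1,.1)),((.07,-.1,.1),(.07,.1,.1)),((.07,.1,.1),(-.07,.1,.1)),((-.07,.1,.1),(-.07,-.1,.1)),((-.07,.1,.1),(-.07,.1,.0)),((-.07,.1,0),(-.07,-.1,.0)),((-.105,-.042,.075),(-.105,.042,.075))]
    t=0.1; pin=(-.03,-.122); L.append(((*pin,.11),(pin[0]-.05*np.sin(t),pin[1]+.05*np.cos(t),.1105))); L.append(((pin[0]-.05*np.sin(t),pin[1]+.05*np.cos(t),.1105),(pin[0]-.05*np.sin(t),pin[1]+.05*np.cos(t),.1415)))
    for a,b in L: cv2.line(im,P(a),P(b),(0,0,255),1)
    cv2.imwrite(f"pics/ov_{n}.png",im)
print(c2w((pin[0]-.05*np.sin(t),pin[1]+.05*np.cos(t),.1275)))
report((.568,.1065,.25),np.radians(12))
E
```

```text
[0.54879456 0.02855386 0.1275    ]
t 0.1 tcp [ 0.2311 -0.526   0.2555] case [-0.461  -0.5487  0.2555] yaw -66.29 tilt [-0.0003  0.0015] open 85.3 F [-0.6 -0.9  0.2] T [ 0.01 -0.01 -0.03] q [-1.36  0.18  1.61 -0.    1.35 -0.21]
shift tool [-0.4437 -0.5628  0.0063]
turn z -1.3664
```

View pics/ov_top.png

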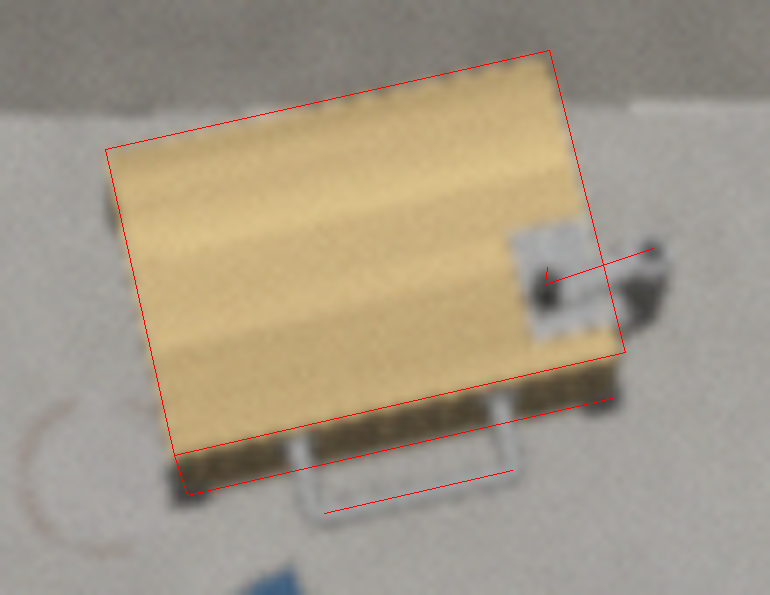

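View pics/ov_scene.png

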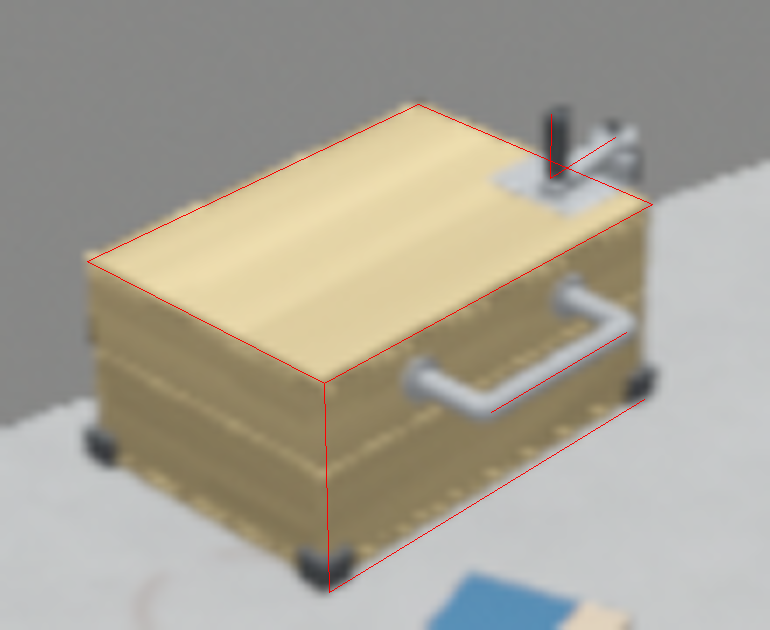

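```bash
python3 -m pendant '[[[0,0,0,0,0,-0.14,-1],[0,0,0,0,0,-0.14,-1],[0,0,0,0,0,-0.14,-1],[0,0,0,0,0,-0.14,-1],[0,0,0,0,0,-0.14,-1],[0,0,0,0,0,-0.14,-1],[0,0,0,0,0,-0.14,-1],[0,0,0,0,0,-0.14,-1],[0,0,0,0,0,-0.14,-1],[0,0,0,0,0,-0.106,-1]]]'; python3 -m pendant '[[[0.03,-0.03,0,0,0,0,-1],[0.032,-0.036,0,0,0,0,-1],[0.032,-0.036,0,0,0,0,-1],[0.032,-0.036,0,0,0,0,-1],[0.032,-0.036,0,0,0,0,-1],[0.032,-0.036,0,0,0,0,-1],[0.032,-0.036,0,0,0,0,-1],[0.032,-0.036,0,0,0,0,-1],[0.032,-0.036,0,0,0,0,-1],[0.032,-0.036,0,0,0,0,-1]]]'; python3 -c "
from h import *
report(c2w((-.035,-.072,.22)),np.radians(12))"
```

```text
time_s: 1.1
eef_pos: [0.2311, -0.5262, 0.2557]
eef_rot: [-0.001, 0.994, 0.107, -0.0]
wrist_force: [0.4, 0.0, 0.6]
opening: 0.999
time_s: 2.1
eef_pos: [0.4693, -0.1122, 0.2562]
eef_rot: [0.0, 0.995, 0.104, 0.0]
wrist_force: [1.1, -1.2, -0.9]
opening: 1.001
t 2.1 tcp [ 0.4693 -0.1122  0.2562] case [-0.142  -0.1934  0.2562] yaw 11.97 tilt [ 0.     -0.0001] open 85.0 F [ 1.1 -1.2 -0.9] T [-0.02 -0.02  0.03] q [-0.48 -0.03  1.83 -0.    1.34 -0.69]
shift tool [ 0.1069 -0.1215  0.0362]
turn z -0.0005
```

```bash
python3 -m pendant '[[[0.03,-0.035,0.01,0,0,0,-1],[0.03,-0.035,0.01,0,0,0,-1],[0.03,-0.035,0.01,0,0,0,-1],[0.017,-0.016,0.006,0,0,0,-1],[0,0,0,0,0,0,-1],[0,0,0,0,0,0,-1]]]'; python3 - <<'E'
from h import *
report(c2w((-.035,-.072,.20)),np.radians(12))
for n,b in (("top",(200,150,340,255)),("scene",(200,130,340,235))):
    p,d=snap("1",n); crop(p,b,5.6,f"pics/{n}1.png")
E
```

```text
time_s: 2.7
eef_pos: [0.5479, 0.0267, 0.2196]
eef_rot: [-0.0, 0.994, 0.105, -0.001]
wrist_force: [0.2, -0.7, -1.0]
opening: 0.996
t 2.7 tcp [0.5479 0.0267 0.2196] case [-0.0362 -0.0739  0.2196] yaw 12.06 tilt [-0.0017 -0.0001] open 84.7 F [ 0.2 -0.7 -1. ] T [-0.01 -0.03  0.01] q [-0.17  0.16  1.71 -0.    1.28 -0.38]
shift tool [ 0.0013 -0.0019  0.0196]
turn z 0.001
```

View pics/scene1.png

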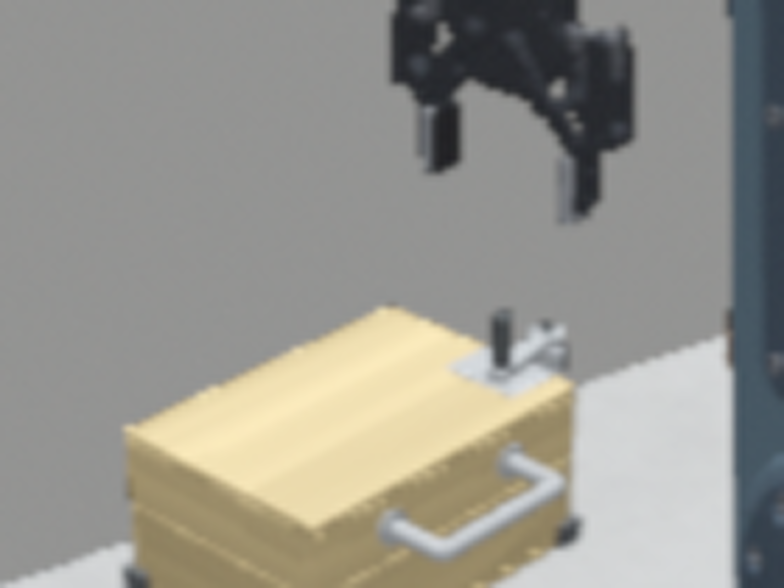

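View pics/top1.png

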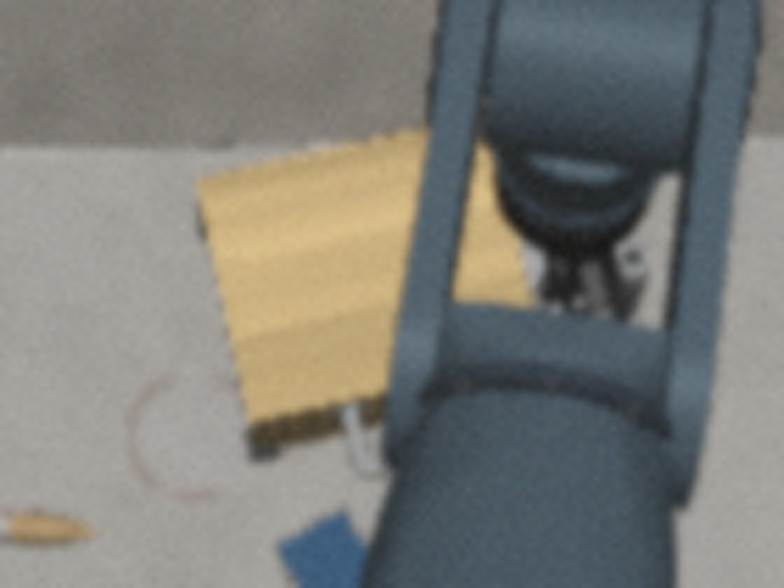

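```bash
python3 -m pendant '[[[0.001,-0.002,0.026,0,0,0,-1],[0,0,0.026,0,0,0,-1],[0,0,0.024,0,0,0,-1],[0,0,0,0,0,0,-1],[0,0,0,0,0,0,0],[0,0,0,0,0,0,0.5],[0,0,0,0,0,0,1],[0,0,0,0,0,0,1],[0,0,0,0,0,0,1],[0,0,0,0,0,0,1]]]';  python3 - <<'E'
from h import *
report()
p,d=snap("2","scene"); crop(p,(200,130,340,235),5.6,f"pics/scene2.png")
E
```

```text
time_s: 3.8
eef_pos: [0.5491, 0.0286, 0.145]
eef_rot: [0.0, 0.995, 0.104, 0.0]
wrist_force: [-1.3, 1.6, 5.5]
opening: 0.11
t 3.8 tcp [0.5491 0.0286 0.145 ] case [-0.0347 -0.0722  0.145 ] yaw 11.98 tilt [0.0004 0.    ] open 9.4 F [-1.3  1.6  5.5] T [ 0.13  0.34 -0.03] q [-0.16  0.25  1.76  0.    1.12 -0.37]
```

View pics/scene2.png

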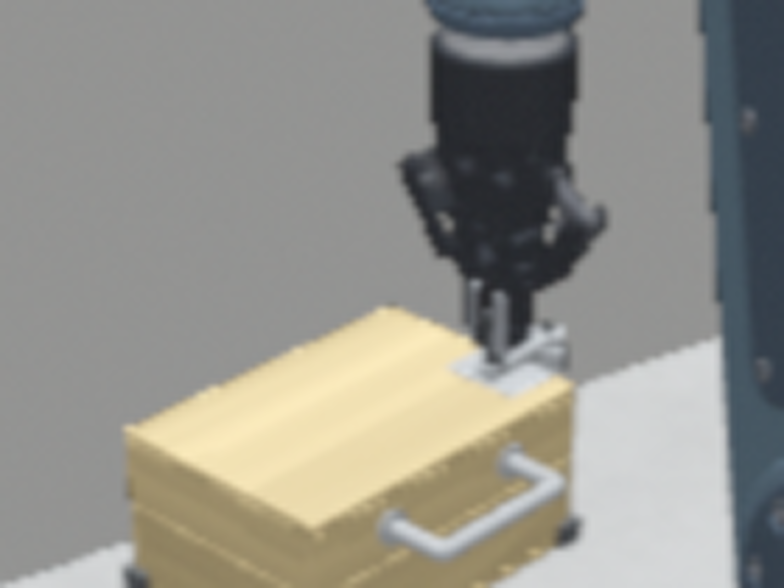

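```bash
python3 -m pendant '[[[-0.0075,0.0013,0,0,0,0,1],[-0.0072,0.0024,0,0,0,0,1],[-0.0068,0.0035,0,0,0,0,1],[-0.0061,0.0045,0,0,0,0,1],[-0.0054,0.0054,0,0,0,0,1],[-0.0046,0.0062,0,0,0,0,1],[-0.0035,0.0067,0,0,0,0,1],[-0.0025,0.0072,0,0,0,0,1],[-0.0013,0.0075,0,0,0,0,1],[-0.0002,0.0076,0,0,0,0,1]]]';  python3 - <<'E'
from h import *
report()
p,d=snap("3","scene"); crop(p,(200,130,340,235),5.6,f"pics/scene3.png")
E
```

```text
time_s: 4.85
eef_pos: [0.5151, -0.0326, 0.1446]
eef_rot: [-0.0, 0.995, 0.104, -0.001]
wrist_force: [10.2, 1.8, -1.7]
opening: 0.094
t 4.85 tcp [ 0.5151 -0.0326  0.1446] case [-0.0806 -0.125   0.1446] yaw 11.97 tilt [-0.0014  0.0003] open 8.0 F [10.2  1.8 -1.7] T [ 0.03 -0.41 -0.02] q [-0.29  0.18  1.85 -0.    1.11 -0.5 ]
```

View pics/scene3.png

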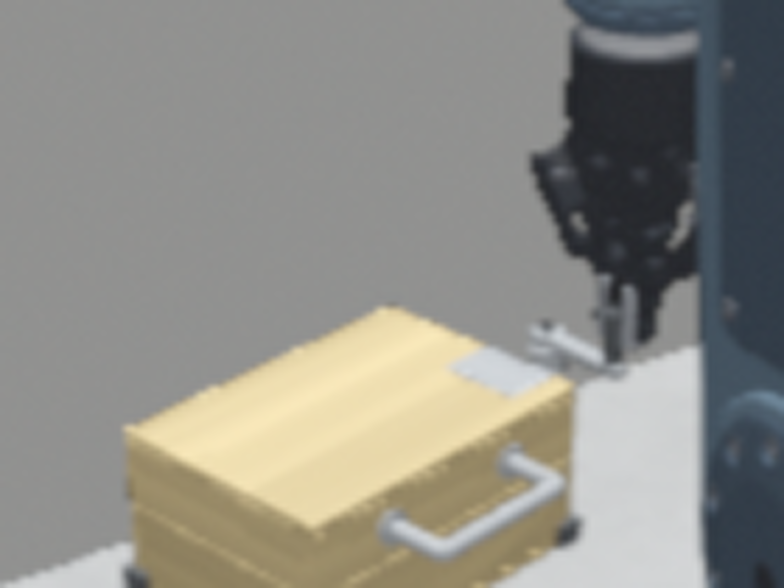

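```bash
python3 -m pendant '[[[0,0,0,0,0,0,-0.2],[0,0,0,0,0,0,-0.2],[0,0,0,0,0,0,-0.2],[0,0,-0.02,0,0,0,0],[0,0,-0.03,0,0,0,0.4],[-0.005,-0.03,0,0,0,0,0.4],[-0.008,-0.035,0,0,0,0,0.4],[-0.008,-0.035,0,0,0,0,0.4],[-0.004,-0.025,0,0,0,0,0.4],[0,0,0,0,0,0,0.4]]]';  python3 - <<'E'
from h import *
report(c2w((-.1055,0,.13)),np.radians(12))
p,d=snap("4","scene"); crop(p,(200,130,340,235),5.6,f"pics/scene4.png")
E
```

```text
time_s: 5.9
eef_pos: [0.4634, 0.0878, 0.1938]
eef_rot: [-0.001, 0.994, 0.106, -0.001]
wrist_force: [-0.7, -0.9, -0.9]
opening: 0.303
t 5.9 tcp [0.4634 0.0878 0.1938] case [-0.1062  0.0034  0.1938] yaw 12.19 tilt [-0.0018  0.0009] open 25.8 F [-0.7 -0.9 -0.9] T [ 0.01 -0.02 -0.  ] q [-0.07  0.02  1.92  0.    1.21 -0.28]
shift tool [0.0008 0.0035 0.0638]
turn z 0.0033
```

View pics/scene4.png

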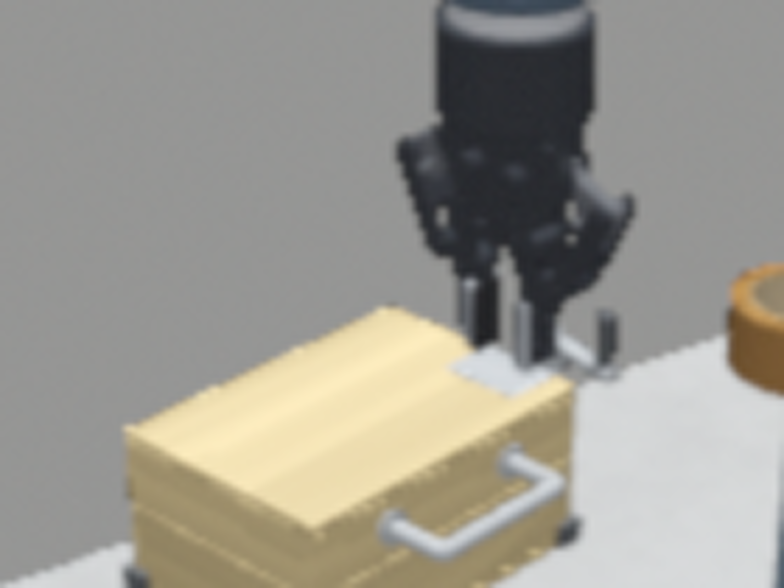

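```bash
python3 -m pendant '[[[0,0.003,0.03,0,0,0,0.4],[0,0,0.03,0,0,0,0.4],[0,0,0,0,0,0,0.4],[0,0,0,0,0,0,0.4]]]';  python3 - <<'E'
from h import *
report(c2w((-.1055,0,.081)),np.radians(12))
for n,b in (("top",(200,150,340,255)),("scene",(200,130,340,235))):
    p,d=snap("5",n); crop(p,b,5.6,f"pics/{n}5.png")
E
```

```text
time_s: 6.35
eef_pos: [0.466, 0.0816, 0.1343]
eef_rot: [-0.0, 0.995, 0.104, -0.001]
wrist_force: [0.5, 0.3, 0.9]
opening: 0.303
t 6.35 tcp [0.466  0.0816 0.1343] case [-0.105  -0.0032  0.1343] yaw 11.94 tilt [-0.0015 -0.    ] open 25.8 F [0.5 0.3 0.9] T [ 0.03 -0.01  0.01] q [-0.08  0.11  1.96 -0.    1.07 -0.29]
shift tool [-0.0004 -0.0031  0.0533]
turn z -0.0011
```

View pics/scene5.png

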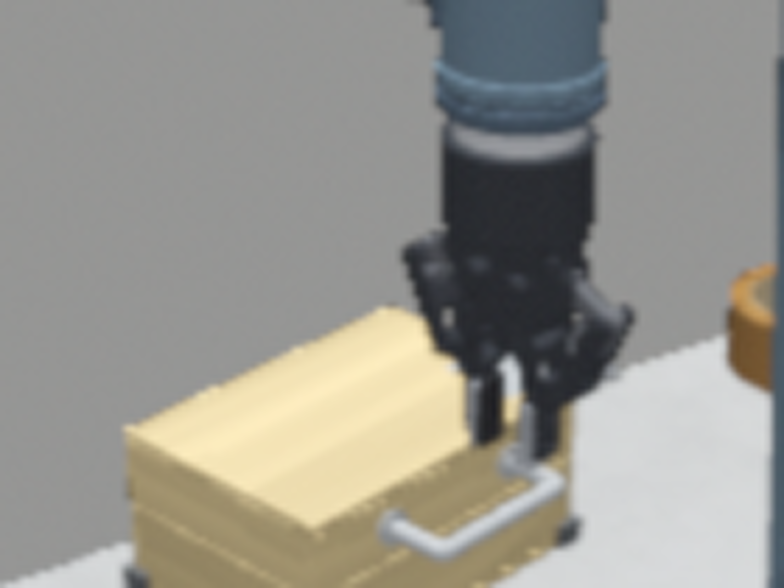

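View pics/top5.png

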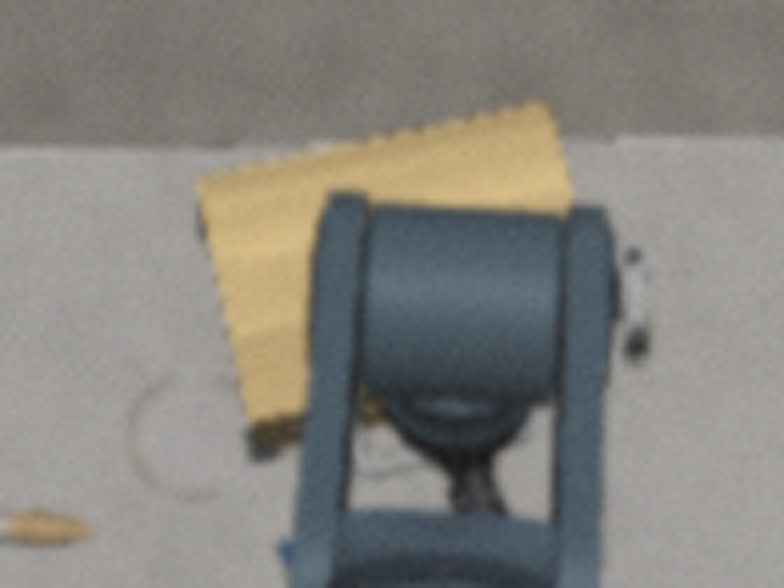

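```bash
python3 -m pendant '[[[-0.001,-0.003,0.015,0,0,0,0.4],[0,0,0.015,0,0,0,0.4],[0,0,0.015,0,0,0,0.4],[0,0,0.008,0,0,0,0.4],[0,0,0,0,0,0,0.4],[0,0,0,0,0,0,0.4]]]';  python3 - <<'E'
from h import *
report(c2w((-.1055,0,.081)),np.radians(12))
for n,b in (("scene",(200,130,340,235)),):
    p,d=snap("6",n); crop(p,b,5.6,f"pics/{n}6.png")
E
```

```text
time_s: 7.05
eef_pos: [0.4652, 0.0848, 0.0825]
eef_rot: [0.0, 0.995, 0.104, 0.001]
wrist_force: [-2.5, -0.0, 2.7]
opening: 0.3
t 7.05 tcp [0.4652 0.0848 0.0825] case [-1.051e-01  1.000e-04  8.250e-02] yaw 11.98 tilt [ 0.0016 -0.0002] open 25.5 F [-2.5 -0.   2.7] T [-0.09  0.13  0.01] q [-0.07  0.2   1.99 -0.    0.95 -0.28]
shift tool [-0.0004  0.0001  0.0015]
turn z -0.0004
```

View pics/scene6.png

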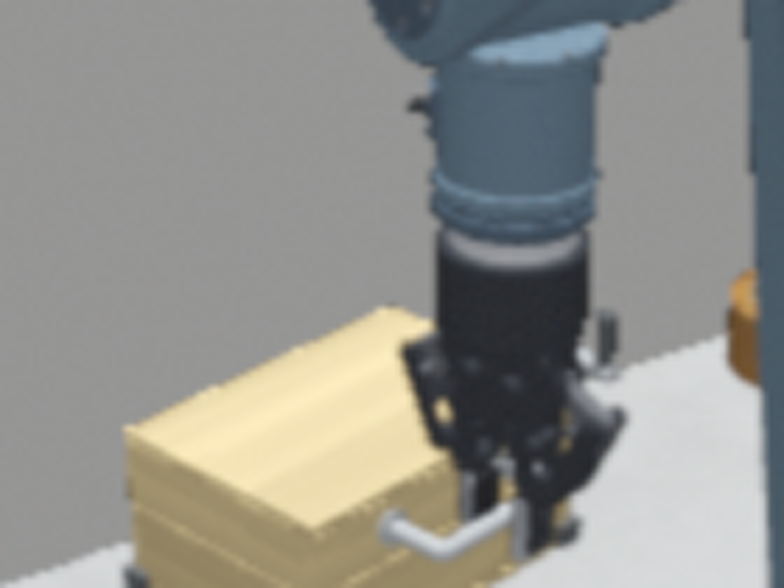

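```bash
python3 -m pendant '[[[0,0,0,0,0,0,0.7],[0,0,0,0,0,0,1],[0,0,0,0,0,0,1],[0,0,0,0,0,0,1],[0,0,0,0,0,0,1]]]';  python3 - <<'E'
from h import *
report()
r=np.hypot(.175,.02); a0=np.arctan2(.02,-.175)
N=20; phi=np.linspace(0,1.95,N+1)
P=np.c_[r*np.cos(a0-phi),r*np.sin(a0-phi)]
for f,d in zip(phi[1:],np.diff(P,axis=0)): print(round(f,3),(d*1000).round(1))
print(P[-1])
E
```

```text
time_s: 7.6
eef_pos: [0.4651, 0.0848, 0.082]
eef_rot: [0.0, 0.995, 0.104, 0.001]
wrist_force: [-1.6, -0.7, 6.1]
opening: 0.09
t 7.6 tcp [0.4651 0.0848 0.082 ] case [-0.1052  0.0002  0.082 ] yaw 11.97 tilt [ 0.0015 -0.0001] open 7.7 F [-1.6 -0.7  6.1] T [-0.03  0.13 -0.05] q [-0.07  0.2   1.99  0.    0.95 -0.28]
0.098 [ 2.8 16.9]
0.195 [ 4.4 16.6]
0.292 [ 6.  16.1]
0.39 [ 7.5 15.4]
0.488 [ 9.  14.6]
0.585 [10.4 13.7]
0.682 [11.7 12.6]
0.78 [12.8 11.4]
0.878 [13.9 10.1]
0.975 [14.8  8.7]
1.072 [15.6  7.2]
1.17 [16.2  5.7]
1.268 [16.7  4.1]
1.365 [17.   2.4]
1.463 [17.2  0.7]
1.56 [17.1 -0.9]
1.658 [17.  -2.6]
1.755 [16.6 -4.2]
1.852 [16.1 -5.8]
1.95 [15.5 -7.4]
[0.08336084 0.15516433]
```

```bash
python3 -m pendant '[[[0.0028,0,-0.0169,0,0,0,1],[0.0044,0,-0.0166,0,0,0,1],[0.006,0,-0.0161,0,0,0,1],[0.0075,0,-0.0154,0,0,0,1],[0.009,0,-0.0146,0,0,0,1],[0,0,0,0,0,0,1]]]';  python3 - <<'E'
from h import *
report()
for n,b in (("scene",(200,130,340,235)),):
    p,d=snap("7",n); crop(p,b,5.6,f"pics/{n}7.png")
E
```

```text
time_s: 8.2
eef_pos: [0.4931, 0.0907, 0.162]
eef_rot: [0.0, 0.995, 0.104, -0.001]
wrist_force: [-6.4, -3.6, 5.0]
opening: 0.094
t 8.2 tcp [0.4931 0.0907 0.162 ] case [-0.0765  0.0002  0.162 ] yaw 12.0 tilt [-0.0019 -0.001 ] open 8.0 F [-6.4 -3.6  5. ] T [-0.54  1.19 -0.04] q [-0.05  0.13  1.87 -0.    1.14 -0.26]
```

View pics/scene7.png

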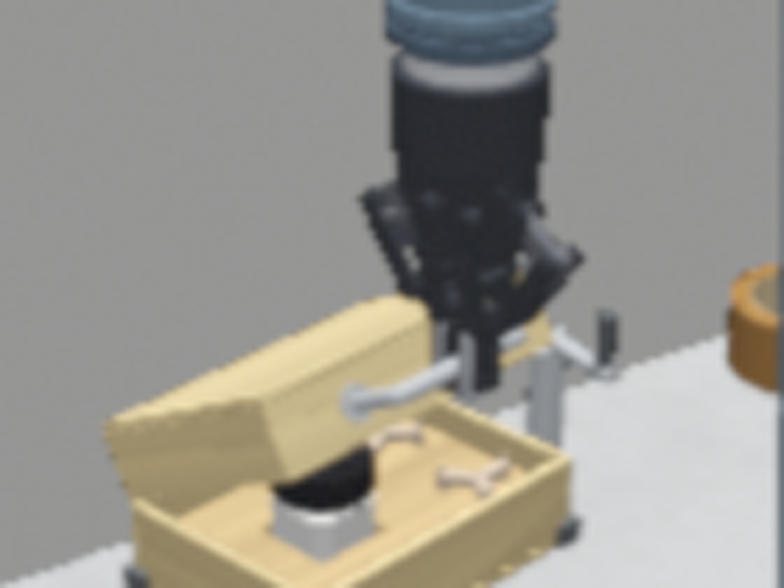

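Lid opening; cap visible at (325,480), the bar held at (465,360). Continue the arc.

```bash
python3 -m pendant '[[[0.0104,0,-0.0137,0,0,0,1],[0.0117,0,-0.0126,0,0,0,1],[0.0128,0,-0.0114,0,0,0,1],[0.0139,0,-0.0101,0,0,0,1],[0.0148,0,-0.0087,0,0,0,1],[0.0156,0,-0.0072,0,0,0,1],[0.0162,0,-0.0057,0,0,0,1],[0.0167,0,-0.0041,0,0,0,1],[0,0,0,0,0,0,1]]]';  python3 - <<'E'
from h import *
report()
E
```

```text
time_s: 9.15
eef_pos: [0.6057, 0.1143, 0.237]
eef_rot: [0.0, 0.995, 0.104, 0.003]
wrist_force: [-0.2, -0.6, 11.1]
opening: 0.096
t 9.15 tcp [0.6057 0.1143 0.237 ] case [ 3.85e-02 -2.00e-04  2.37e-01] yaw 11.97 tilt [ 0.0051 -0.    ] open 8.2 F [-0.2 -0.6 11.1] T [-0.06  0.02 -0.08] q [-0.01  0.28  1.52 -0.    1.33 -0.21]
```

```bash
python3 -m pendant '[[[0.017,0,-0.0024,0,0,0,1],[0.0172,0,-0.0007,0,0,0,1],[0.0171,0,0.0009,0,0,0,1],[0.017,0,0.0026,0,0,0,1],[0.0166,0,0.0042,0,0,0,1],[0.0161,0,0.0058,0,0,0,1],[0.0155,0,0.0074,0,0,0,1],[0,0,0,0,0,0,1],[0,0,0,0,0,0,1]]]';  python3 - <<'E'
from h import *
report()
for n,b in (("scene",(200,110,340,215)),):
    p,d=snap("8",n); crop(p,b,5.6,f"pics/{n}8.png")
E
```

```text
time_s: 10.05
eef_pos: [0.7182, 0.138, 0.2169]
eef_rot: [0.0, 0.995, 0.104, 0.001]
wrist_force: [4.1, -1.4, 3.5]
opening: 0.09
t 10.05 tcp [0.7182 0.138  0.2169] case [ 0.1535 -0.0004  0.2169] yaw 11.95 tilt [ 0.0026 -0.0004] open 7.6 F [ 4.1 -1.4  3.5] T [-0.32 -0.43 -0.06] q [ 0.03  0.55  1.2  -0.    1.39 -0.18]
```

View pics/scene8.png

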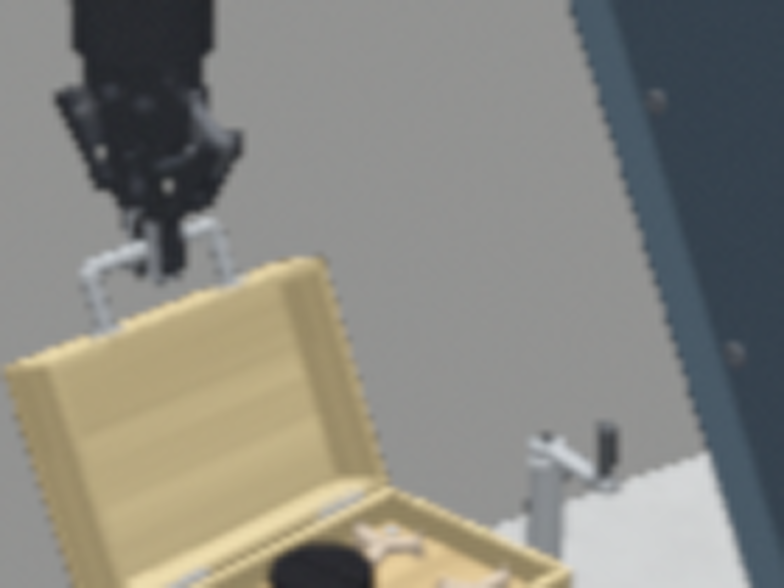

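```bash
python3 -m pendant '[[[0.0074,0,0.004,0,0,0,1],[0,0,0,0,0,0,1],[0,0,0,0,0,0,0.5],[0,0,0,0,0,0,0.3],[0,0,0,0,0,0,0.3],[0,0,-0.02,0,0,0,0.3],[0,0,-0.04,0,0,0,0.3],[0,0,-0.01,0,0,0,-1],[0,0,0,0,0,0,-1]]]';  python3 - <<'E'
from h import *
report()
for n,b in (("scene",(200,130,340,235)),("top",(200,120,340,225))):
    p,d=snap("9",n); crop(p,b,5.6,f"pics/{n}9.png")
E
```

```text
time_s: 11.0
eef_pos: [0.7252, 0.1405, 0.2858]
eef_rot: [0.0, 0.995, 0.105, 0.003]
wrist_force: [1.8, 0.1, -0.1]
opening: 0.676
t 11.0 tcp [0.7252 0.1405 0.2858] case [0.1609 0.0006 0.2858] yaw 12.0 tilt [0.0051 0.0005] open 57.4 F [ 1.8  0.1 -0.1] T [-0.03  0.    0.  ] q [ 0.03  0.52  1.1   0.    1.51 -0.18]
```

View pics/scene9.png

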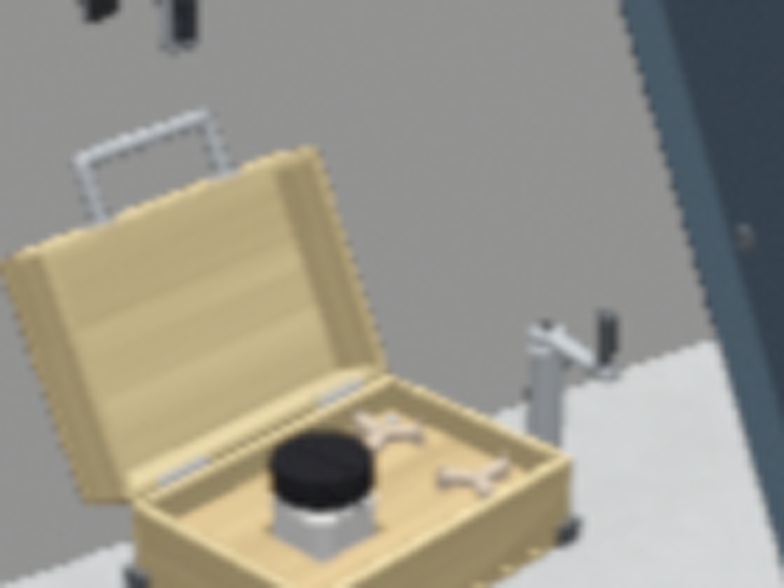

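View pics/top9.png

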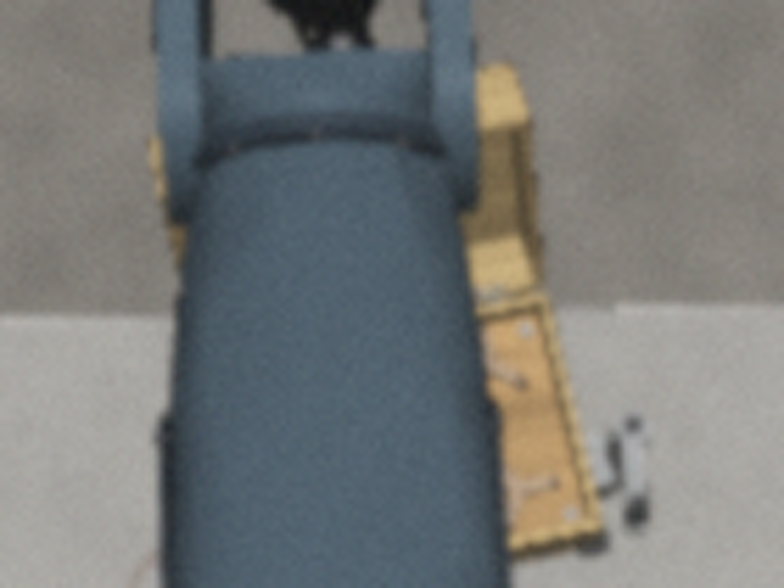

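```bash
python3 - <<'E'
from h import *
a=np.load("scene9.npz"); W=cloud("scene",a["d"]); dark=a["p"].max(-1)<70
print("pred",c2w((0,.025,.0805)),proj("scene",c2w((0,.025,.0805))))
m=dark&(np.hypot(W[...,0]-.563,W[...,1]-.131)<.05)&(W[...,2]>.055)
P=W[m]; print(m.sum(),np.percentile(P[:,2],[2,50,90,99]))
t=P[P[:,2]>np.percentile(P[:,2],99)-.005]
c,r=cv2.minEnclosingCircle((t[:,:2]*1000).astype(np.float32)); print(len(t),c,r,t.mean(0))
v,u=np.nonzero(m); 
# silhouette check: project cylinder
th=np.linspace(0,2*np.pi,100); 
im=cv2.resize(a["p"][195:240,235:285,::-1],None,fx=12,fy=12,interpolation=cv2.INTER_CUBIC)
for z in (.0605,.0805):
    q=np.array([(proj("scene",c2w((0,.025,z))+[.028*np.cos(x),.028*np.sin(x),0])-[235,195]+.46)*12 for x in th]).astype(int)
    cv2.polylines(im,[q],True,(0,0,255),1)
cv2.imwrite("pics/cap9.png",im)
E
```

```text
pred [0.56280221 0.13095369 0.0805    ] [257.36848947 211.42657778]
195 [0.06807273 0.08271404 0.08568141 0.08720199]
109 (555.9263916015625, 136.8722381591797) 26.87169647216797 [0.55742691 0.13574844 0.08436256]
```

View pics/cap9.png

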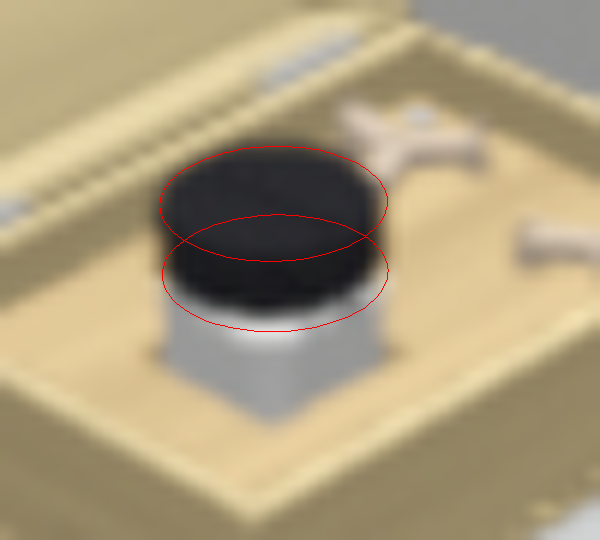

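```bash
python3 -m pendant '[[[-0.02,0.02,0,0,0,0,-1],[-0.02,0.04,0,0,0,0,-1],[-0.02,0.04,0,0,0,0,-1],[-0.02,0.04,0,0,0,0,-1],[-0.02,0.04,0,0,0,0,-1],[-0.02,0.04,0,0,0,0,-1],[-0.02,0.03,0,0,0,0,-1],[-0.02,0,0,0,0,0,-1]]]';  python3 - <<'E'
from h import *
report(c2w((0,.025,.16)))
p,d=snap("10","top"); crop(p,(220,120,330,225),5.6,f"pics/top10.png")
im=cv2.resize(p[180:235,235:310,::-1],None,fx=10,fy=10,interpolation=cv2.INTER_CUBIC)
cv2.imwrite("pics/cap10a.png",im)
th=np.linspace(0,2*np.pi,100); 
for z,cc in ((.0805,(.562,.1315)),(.0605,(.562,.1315))):
    q=np.array([(proj("top",[cc[0]+.028*np.cos(x),cc[1]+.028*np.sin(x),z])-[235,180]+.45)*10 for x in th]).astype(int)
    cv2.polylines(im,[q],True,(0,0,255),1)
cv2.imwrite("pics/cap10.png",im)
W=cloud("top",d); dark=p.max(-1)<70
m=dark&(np.hypot(W[...,0]-.562,W[...,1]-.1315)<.04)&(W[...,2]>.074); P=W[m]
print(len(P),P.mean(0),P.min(0),P.max(0))
E
```

```text
time_s: 11.9
eef_pos: [0.618, -0.1416, 0.2797]
eef_rot: [-0.0, 0.995, 0.102, -0.002]
wrist_force: [-0.9, 0.5, -0.5]
opening: 1.003
t 11.9 tcp [ 0.618  -0.1416  0.2797] case [-0.0027 -0.2531  0.2797] yaw 11.73 tilt [-0.0036  0.0004] open 85.2 F [-0.9  0.5 -0.5] T [ 0.02  0.06 -0.  ] q [-0.41  0.29  1.42 -0.    1.43 -0.62]
shift tool [ 0.0018 -0.278   0.12  ]
208 [0.55812955 0.13166735 0.0808895 ] [0.53259893 0.10827956 0.07406174] [0.58462878 0.15472262 0.09202629]
```

View pics/top10.png

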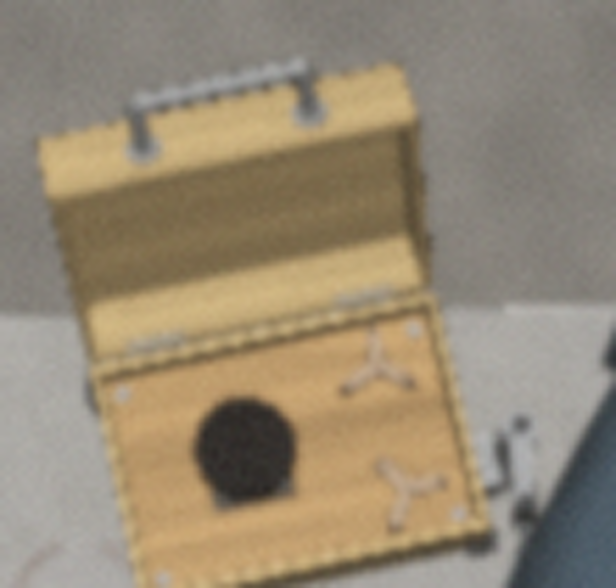

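View pics/cap10.png

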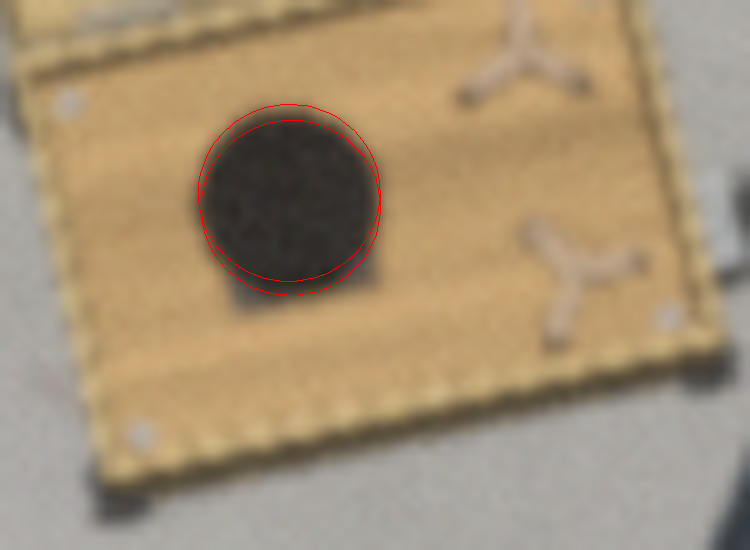

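```bash
python3 - <<'E'
from h import *
from scipy.optimize import minimize
th=np.linspace(0,2*np.pi,200)
def pred(n,c,box,s=8):
    u0,v0,u1,v1=box; im=np.zeros(((v1-v0)*s,(u1-u0)*s),np.uint8)
    pts=np.array([(proj(n,[c[0]+.028*np.cos(x),c[1]+.028*np.sin(x),z])-[u0,v0]+.5)*s for x in th for z in (.0605,.0815)]).astype(np.float32)
    cv2.fillConvexPoly(im,cv2.convexHull(pts).astype(int),255); return cv2.resize(im,(u1-u0,v1-v0),interpolation=cv2.INTER_AREA)/255.
for n,f,box in (("top","top10.npz",(250,185,278,215)),("scene","scene9.npz",(244,200,272,226))):
    g=np.load(f)["p"].astype(float).max(-1)[box[1]:box[3],box[0]:box[2]]
    bg=np.median(g[:3]); fg=np.percentile(g,5); o=np.clip((bg-g)/(bg-fg),0,1)
    if n=="scene": pass
    best=min(((np.abs(pred(n,(x,y),box)-o).clip(0,.6).sum(),x,y) for x in np.arange(.554,.572,.001) for y in np.arange(.124,.138,.001)))
    print(n,best)
E
```

```text
Traceback (most recent call last):
  File "h.py", line 9, in proj
    f,cx,cy,T=K(n); q=T[:3,:3]@np.asarray(p)+T[:3,3]; return np.array([f*q[0]/q[2]+cx,f*q[1]/q[2]+cy])
              ~^^^
  File "h.py", line 4, in K
    c=ctrl.calibration(n); f=h/2/np.tan(np.radians(c["fov_y"])/2); return f,c["cx"],c["cy"],np.array(c["camera_from_world"])
ValueError: time passes only in moves, steps and waits
```

```bash
sed -i 's/^def K(n,h=420):/import functools\n@functools.lru_cache(None)\ndef K(n,h=420):/' h.py; python3 - <<'E'
from h import *
th=np.linspace(0,2*np.pi,60)
def pred(n,c,box,s=8):
    u0,v0,u1,v1=box; im=np.zeros(((v1-v0)*s,(u1-u0)*s),np.uint8)
    pts=np.array([(proj(n,[c[0]+.028*np.cos(x),c[1]+.028*np.sin(x),z])-[u0,v0]+.5)*s for x in th for z in (.0605,.0815)]).astype(np.float32)
    cv2.fillConvexPoly(im,cv2.convexHull(pts).astype(int),255); return cv2.resize(im,(u1-u0,v1-v0),interpolation=cv2.INTER_AREA)/255.
for n,f,box in (("top","top10.npz",(250,185,278,215)),("scene","scene9.npz",(244,200,272,226))):
    g=np.load(f)["p"].astype(float).max(-1)[box[1]:box[3],box[0]:box[2]]
    bg=np.median(g[:3]); fg=np.percentile(g,5); o=np.clip((bg-g)/(bg-fg),0,1)
    best=min(((np.abs(pred(n,(x,y),box)-o).clip(0,.6).sum(),x,y) for x in np.arange(.554,.572,.001) for y in np.arange(.124,.138,.001)))
    print(n,best)
E
```

```text
top (np.float64(44.203170629954116), np.float64(0.559), np.float64(0.132))
scene (np.float64(72.71825594380292), np.float64(0.5700000000000001), np.float64(0.129))
```

```bash
python3 -m pendant '[[[0,-0.03,0,0,0,0,-1],[0,-0.048,0,0,0,0,-1],[0,-0.048,0.02,0,0,0,-1],[0,-0.048,0.03,0,0,0,-1],[0,-0.048,0.03,0,0,0,-1],[0,-0.04,0.03,0,0,0,-1],[0,-0.013,0,0,0,0,-1],[0,0,0,0,0,0,-1],[0,0,0,0,0,0,-1]]]';  python3 - <<'E'
from h import *
report((.562,.1315,.077),np.radians(12))
E
```

```text
time_s: 12.85
eef_pos: [0.566, 0.1181, 0.1808]
eef_rot: [0.0, 0.995, 0.105, 0.0]
wrist_force: [0.3, -0.5, 0.7]
opening: 1.003
t 12.85 tcp [0.566  0.1181 0.1808] case [0.0004 0.0118 0.1808] yaw 12.01 tilt [ 0.001  -0.0005] open 85.2 F [ 0.3 -0.5  0.7] T [-0.01  0.02  0.03] q [ 0.    0.26  1.67 -0.    1.21 -0.21]
shift tool [-0.0012 -0.014   0.1038]
turn z 0.0002
```

```bash
python3 -m pendant '[[[-0.001,-0.014,0,0,0,0,-1],[0,0,0.03,0,0,0,-1],[0,0,0.03,0,0,0,-1],[0,0,0.03,0,0,0,-1],[0,0,0.014,0,0,0,-1],[0,0,0,0,0,0,-1],[0,0,0,0,0,0,-1]]]';  python3 - <<'E'
from h import *
report((.562,.1315,.077),np.radians(12))
p,d=snap("11","scene"); crop(p,(200,130,340,235),5.6,f"pics/scene11.png")
E
```

```text
time_s: 13.55
eef_pos: [0.5624, 0.1317, 0.0776]
eef_rot: [0.0, 0.995, 0.104, 0.001]
wrist_force: [0.5, 0.3, -0.1]
opening: 0.998
t 13.55 tcp [0.5624 0.1317 0.0776] case [-0.0002  0.0259  0.0776] yaw 11.93 tilt [0.0016 0.0001] open 84.9 F [ 0.5  0.3 -0.1] T [-0.03 -0.06  0.05] q [ 0.02  0.41  1.72  0.    1.01 -0.18]
shift tool [-0.0004  0.0002  0.0006]
turn z -0.0012
```

View pics/scene11.png

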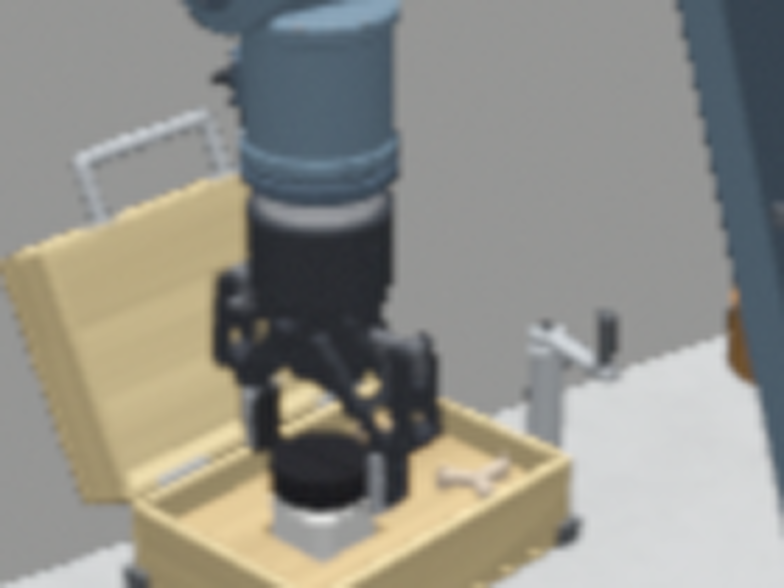

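Fingers straddle the cap (left pad at (262,420), right pad at (385,485)). Close and watch the lateral force.

```bash
python3 -m pendant '[[[0,0,0,0,0,0,0],[0,0,0,0,0,0,0.3],[0,0,0,0,0,0,0.5],[0,0,0,0,0,0,1],[0,0,0,0,0,0,1],[0,0,0,0,0,0,1]]]';  python3 - <<'E'
from h import *
report((.562,.1315,.077),np.radians(12))
p,d=snap("12","scene"); crop(p,(200,130,340,235),5.6,f"pics/scene12.png")
E
```

```text
time_s: 14.2
eef_pos: [0.5625, 0.1321, 0.0781]
eef_rot: [0.0, 0.995, 0.104, 0.001]
wrist_force: [-0.2, -0.6, 5.9]
opening: 0.638
t 14.2 tcp [0.5625 0.1321 0.0781] case [-0.      0.0262  0.0781] yaw 11.98 tilt [0.0027 0.0001] open 54.2 F [-0.2 -0.6  5.9] T [-0.02  0.15  0.01] q [ 0.03  0.41  1.72 -0.    1.01 -0.18]
shift tool [-0.0006  0.0005  0.0011]
turn z -0.0003
```

View pics/scene12.png

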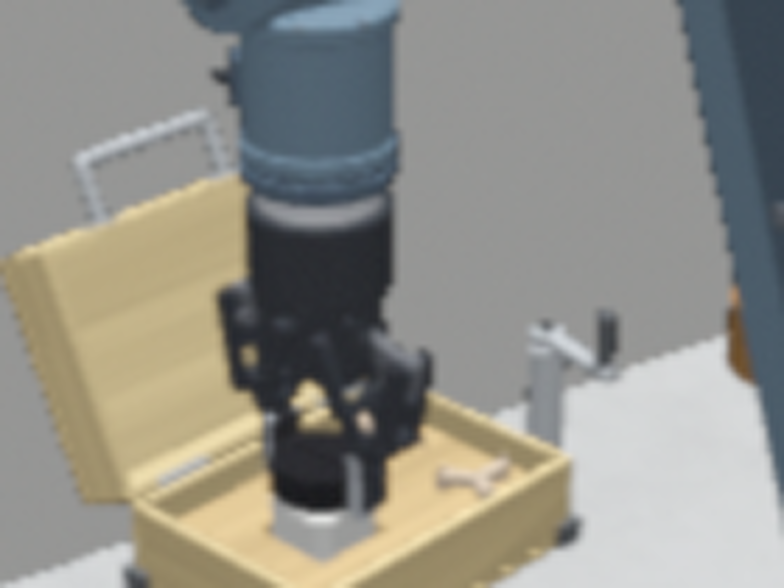

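```bash
python3 -m pendant '[[[0,0,0,0,0,-0.08,1],[0,0,0,0,0,-0.1,1],[0,0,0,0,0,-0.1,1],[0,0,0,0,0,-0.1,1],[0,0,0,0,0,-0.1,1]]]';  python3 - <<'E'
from h import *
report((.562,.1315,.077),np.radians(12))
E
```

```text
time_s: 14.75
eef_pos: [0.5628, 0.1321, 0.0781]
eef_rot: [0.0, 0.941, 0.34, 0.002]
wrist_force: [0.5, -0.5, 4.9]
opening: 0.635
t 14.75 tcp [0.5628 0.1321 0.0781] case [0.0002 0.0261 0.0781] yaw 39.7 tilt [0.0034 0.0002] open 54.0 F [ 0.5 -0.5  4.9] T [-0.01  0.02 -0.09] q [ 0.03  0.41  1.72  0.    1.01 -0.67]
shift tool [-0.001  -0.      0.0011]
turn z 0.4835
```

```bash
python3 -m pendant '[[[0,0,0,0,0,-0.11,1],[0,0,0,0,0,-0.12,1],[0,0,0,0,0,-0.12,1],[0,0,0,0,0,-0.12,1],[0,0,0,0,0,-0.12,1]]]'; python3 -c "
from h import *
report()";  python3 -m pendant '[[[0,0,0,0,0,-0.12,1],[0,0,0,0,0,-0.12,1],[0,0,0,0,0,-0.12,1],[0,0,0,0,0,-0.12,1],[0,0,0,0,0,-0.1,1],[0,0,0,0,0,0,1]]]';  python3 - <<'E'
from h import *
report((.562,.1315,.077),np.radians(12))
p,d=snap("13","scene"); crop(p,(200,130,340,235),5.6,f"pics/scene13.png")
E
```

```text
time_s: 15.25
eef_pos: [0.5629, 0.1321, 0.0781]
eef_rot: [0.001, 0.801, 0.599, 0.002]
wrist_force: [0.7, -0.9, 4.6]
opening: 0.64
t 15.25 tcp [0.5629 0.1321 0.0781] case [0.0004 0.0261 0.0781] yaw 73.55 tilt [0.0037 0.0002] open 54.4 F [ 0.7 -0.9  4.6] T [ 0.06 -0.07 -0.09] q [ 0.03  0.41  1.72  0.    1.01 -1.26]
time_s: 15.85
eef_pos: [0.5633, 0.1324, 0.0787]
eef_rot: [0.002, 0.597, 0.802, 0.002]
wrist_force: [1.1, 0.8, 7.6]
opening: 0.637
t 15.85 tcp [0.5633 0.1324 0.0787] case [0.0008 0.0263 0.0787] yaw 106.68 tilt [0.0046 0.0007] open 54.1 F [1.1 0.8 7.6] T [0.27 0.03 0.05] q [ 0.03  0.41  1.72  0.    1.01 -1.84]
shift tool [-0.0005 -0.0015  0.0017]
turn z 1.6525
```

View pics/scene13.png

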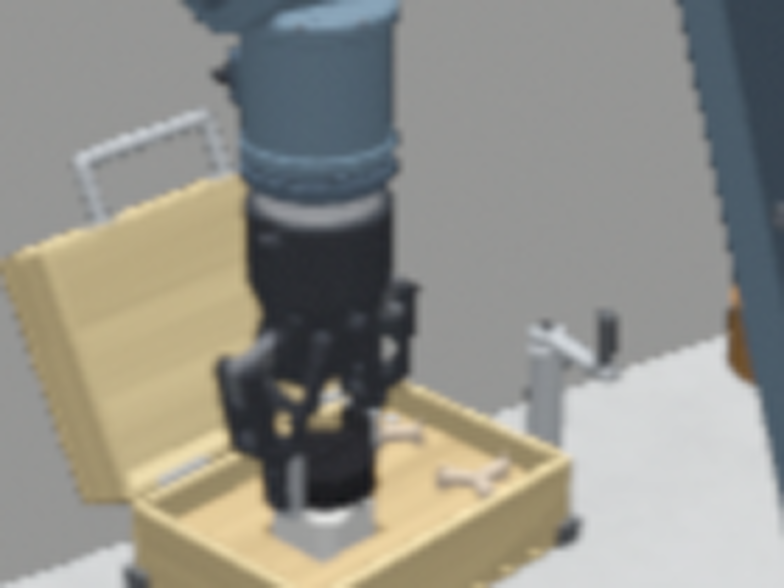

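```bash
python3 -m pendant '[[[0,0,-0.0015,0,0,0,1],[0,0,-0.0015,0,0,0,1],[0,0,-0.0015,0,0,0,1],[0,0,-0.0015,0,0,0,1],[0,0,0,0,0,0,1],[0,0,0,0,0,0,1]]]';  python3 - <<'E'
from h import *
report()
for i in range(1): 
  p,d=snap("14","scene"); im=cv2.resize(p[190:240,230:290,::-1],None,fx=12,fy=12,interpolation=cv2.INTER_CUBIC); cv2.imwrite("pics/scene14.png",im)
report()
E
```

```text
time_s: 16.5
eef_pos: [0.5614, 0.1321, 0.0824]
eef_rot: [0.0, 0.598, 0.801, 0.0]
wrist_force: [2.3, 1.7, -0.7]
opening: 0.634
t 16.5 tcp [0.5614 0.1321 0.0824] case [-0.0011  0.0264  0.0824] yaw 106.51 tilt [0.0002 0.0002] open 53.9 F [ 2.3  1.7 -0.7] T [ 0.29 -0.32 -0.01] q [ 0.03  0.4   1.72  0.    1.02 -1.83]
t 16.55 tcp [0.5614 0.1321 0.0823] case [-0.0011  0.0264  0.0823] yaw 106.51 tilt [0.0001 0.0002] open 53.8 F [1.2 1.3 0.2] T [ 0.29 -0.31 -0.06] q [ 0.03  0.4   1.72  0.    1.02 -1.83]
```

View pics/scene14.png

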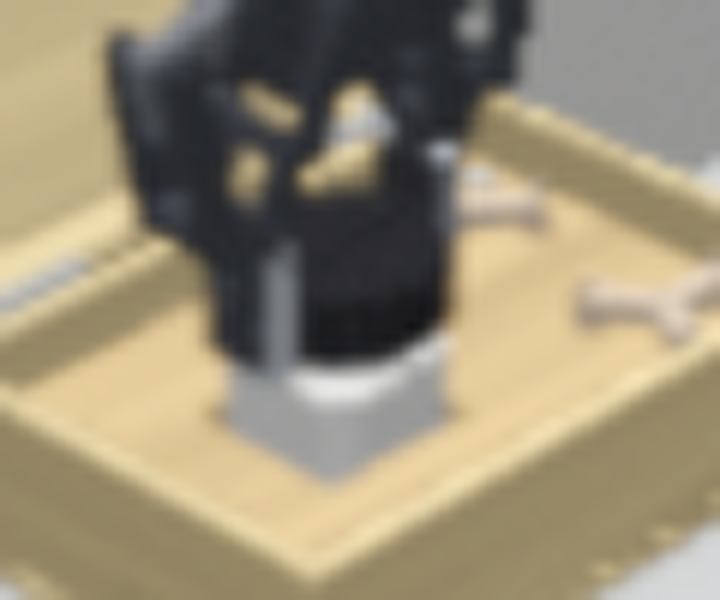

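```bash
python3 -m pendant '[[[0,0,-0.002,0,0,0,1],[0,0,-0.002,0,0,0,1],[0,0,-0.002,0,0,0,1],[0,0,-0.002,0,0,0,1],[0,0,0,0,0,0,1],[0,0,0,0,0,0,1]]]';  python3 - <<'E'
from h import *
report()
p,d=snap("15","scene"); im=cv2.resize(p[190:240,230:290,::-1],None,fx=12,fy=12,interpolation=cv2.INTER_CUBIC); cv2.imwrite("pics/scene15.png",im)
E
```

```text
time_s: 17.15
eef_pos: [0.5612, 0.132, 0.0904]
eef_rot: [-0.0, 0.598, 0.801, -0.0]
wrist_force: [-0.3, 1.3, 1.0]
opening: 0.64
t 17.15 tcp [0.5612 0.132  0.0904] case [-0.0013  0.0263  0.0904] yaw 106.52 tilt [-0.0002 -0.    ] open 54.4 F [-0.3  1.3  1. ] T [ 0.06 -0.01 -0.  ] q [ 0.03  0.39  1.72 -0.    1.04 -1.83]
```

View pics/scene15.png

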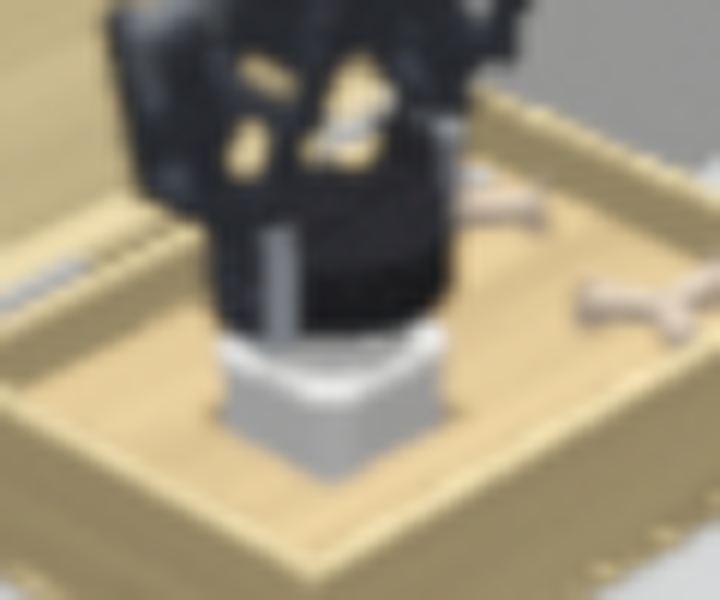

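```bash
python3 -m pendant '[[[0,0,-0.003,0,0,0,1],[0,0,-0.004,0,0,0,1],[0,0,-0.004,0,0,0,1],[0,0,-0.004,0,0,0,1],[0,0,-0.004,0,0,0,1],[0,0.0015,-0.004,0,0,0,1],[0,0,-0.001,0,0,0,1],[0,0,0,0,0,0,1],[0,0,0,0,0,0,1]]]';  python3 - <<'E'
from h import *
report()
p,d=snap("16","scene"); im=cv2.resize(p[180:240,225:295,::-1],None,fx=10,fy=10,interpolation=cv2.INTER_CUBIC); cv2.imwrite("pics/scene16.png",im)
W=cloud("scene",d)
p2,d2=snap("16","top"); crop(p2,(200,120,340,225),5.6,"pics/top16.png")
print("cap bottom .0965 front px",proj("scene",(.562-.0224*.8,.132+.0224*.6,.0965)), "neck top front", proj("scene",(.562-.016,.132+.012,.0795)))
E
```

```text
time_s: 18.1
eef_pos: [0.5627, 0.1324, 0.1142]
eef_rot: [-0.0, 0.598, 0.801, -0.0]
wrist_force: [-0.0, -0.4, -0.8]
opening: 0.635
t 18.1 tcp [0.5627 0.1324 0.1142] case [0.0002 0.0265 0.1142] yaw 106.52 tilt [-0.0003 -0.    ] open 53.9 F [-0.  -0.4 -0.8] T [ 0.03 -0.   -0.01] q [ 0.03  0.35  1.71 -0.    1.08 -1.83]
cap bottom .0965 front px [256.58820559 210.78316343] neck top front [256.75461598 215.40642148]
```

View pics/scene16.png

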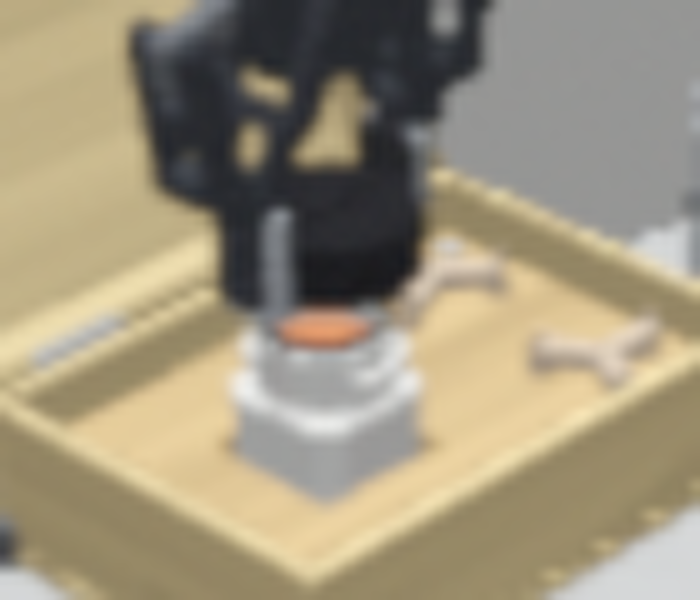

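View pics/top16.png

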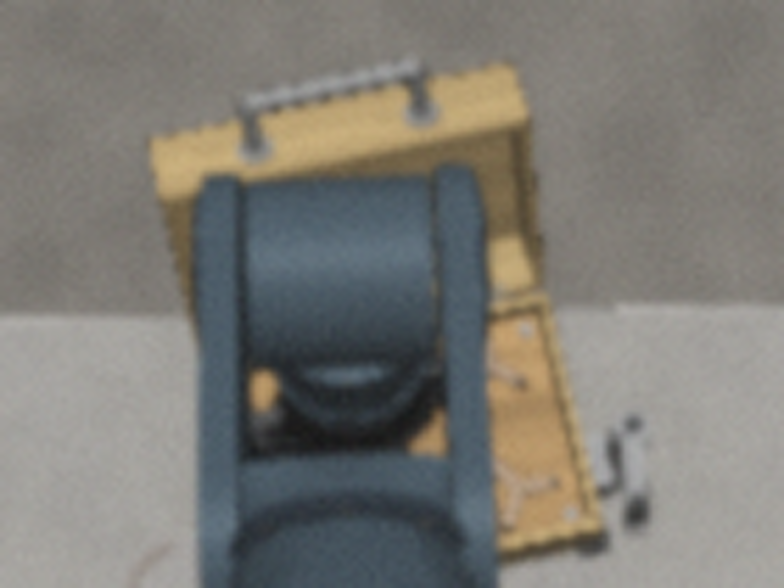

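```bash
python3 -c "
from h import *
report()
print(ctrl.hand_in())"
```

```text
t 18.2 tcp [0.5626 0.1324 0.1141] case [1.000e-04 2.650e-02 1.141e-01] yaw 106.51 tilt [-0.0005 -0.    ] open 54.1 F [0.1 0.2 0.1] T [ 0.05  0.06 -0.02] q [ 0.03  0.35  1.71 -0.    1.08 -1.83]
the job is handed in; nothing more can be done
None
```

The job is done and handed in at 18.2 s of the 72 s allowed; no verdict was reported.

- **Latch:** I gripped the peg and swung the lever through its arc to about 1.6 rad. The later pictures show it staying there, clear of the lid.
- **Lid:** I pinched the bar and opened the lid to about 2.0 rad. It stayed up after I let go.
- **Cap:** I gripped it and turned it 1.65 rad anticlockwise. The jar did not move in its well while the cap came up.
- **Final hold:** The gripper holds the cap level (tool tilt under 0.001 rad), with the wrist force near 0 N. It is centred over the jar to about 2 mm by the scene picture. The clear gap is about 17 mm, worked out from the TCP height and matched by the picture to about 1–2 mm.

**Checks that disagreed:** The two cameras differed on the cap's position by about 11 mm in x. About 5 mm of that goes with the scene camera reading roughly 3 mm high, and I used the middle value. The lateral force when the jaws closed on the cap was near zero. The top camera could not see the cap at the end because the arm covers it, so the final alignment rests on the scene camera alone.

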